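# Spring check of a tilt mount: press each corner to its index mark

### The arm

A 7-joint arm with a two-finger parallel gripper is mounted at the origin on a cart in front of the work surface, level with it; the furniture and walls round the work are solid. World frame = base frame: x ahead of the robot, y to its left, z up, the work surface at z = 0. Lengths are in m, angles in rad, forces in N, time in s.
With the tool pointing down it reaches from about 0.425 to 0.825 m from the base axis. Payload 3.6 kg.
Tool frame: the origin (TCP) lies between the finger pads; the fingertips stand 22 mm ahead of it and the grasp point (between the pads) lies 3 mm ahead of it; z points along the fingers, y is the line along which they close (so a half turn about z gives the same grasp; the last joint's range is limited). The gripper opens to 93 mm and grips with 3 to 60 N. Pads are 15 mm wide; open, the fingers measure 128 mm over their backs; the gripper's body (75 mm by 188 mm) begins 65 mm behind the grasp point.
Start: joints at [1.218, 0.615, -0.013, 1.423, 0.008, 1.103, -0.04], TCP at [0.208, -0.616, 0.217] pointing down, gripper open.
Joint ranges: [-3.12, 3.12], [-0.3, 2.06], [-1.34, 1.32], [0.26, 2.42], [-1.36, 4.5], [0.01, 1.98], [-2.84, 2.84]. Speed limits (rad/s): [2.79, 2.79, 3.14, 3.14, 3.14, 3.14, 3.14].

### API

Orientations are given as a 3x3 rotation matrix whose columns are the frame's x, y, z axes.
In Python, from bench import robot, viewer gives the robot as it stands.
- The arm moves only by the tool apply_moves, never from a script. Its arguments are lists of equal length, an entry for each row: "travel": the shift along the tool's x, y, z in m, a list of three; "delta_rot": the turn, a rotation vector about the tool's x, y, z in degrees, a list of three; "gripper": the opening, from 0 (shut) to 1 (fully open). A call has 1 to 5 rows; each row is the pose to reach, as a shift and turn from the pose commanded when the call began, along the tool's axes at that moment; what a row does not reach only later rows make up. A row lasts 1/8 s, in which the tool goes at most 62.5 mm and 10.7 degrees, less where a joint would pass 70% of its speed; a pose out of reach is approached as far as the arm can. A call with a gripper value outside its range is refused whole. The fingers move at their own pace and stop on an object; "grip_force" is the grip in N (left out, the last holds). Time passes only in rows, so rows that repeat a pose let the fingers close. It gives the time, the measured TCP pose, the force, the opening and the grip force at its end, in the units of the state.
- robot.get_obs(): the state, without advancing time (a new reading comes with each control period).
- viewer.snapshot(name): name is "side" or "top"; returns a dict with "image" (420x560x3 uint8, red, green, blue), "z_map" (420x560 float32, m along the optical axis (not along the pixel's ray), 0 where there is no reading), "fov_y" (degrees; the focal length in pixels is half the picture's height over the tangent of half this angle, whatever the lens; pixels are square), "cx", "cy" (the principal point, pixels), "k1" (the pictures are not rectified: a ray, as slopes to the right and down, at radius r is drawn at 1 + k1 r^2 times it, then the intrinsics apply), "R" (3x3) and "t" (3): a world point X has camera coordinates R X + t. Camera axes: x right, y down, z forward; pixel columns grow to the right and rows downward; lengths in m; the calibration is good to about 2 mm. A picture is of the moment at which its call begins.
- robot.job_done(): hands the job in; it is judged then, once.
The state is a dict: "time": time; "joints": joint angles; "qd": joint speeds; "joint_torque": joint torques, N m; "position": TCP position; "tcp_rot": TCP orientation; "force": force on the tool from outside, world axes, zero at the start; "torque": the same for the moment, N m; "width": finger opening in m; "finger_force": force on a finger pad.
Only numpy, scipy, OpenCV 4.12 (cv2) and the standard library are available. Lean on these libraries where they do the work, as an engineer would, in place of code of your own. Each camera call takes 0.05 s, during which the arm holds its last target. There are 200 camera calls.

### The job

Check the springs of the tilt mount, one corner at a time: with a fingertip (or both fingers shut) press down on the round pad of the left corner until its pointer is level with the black index block on its scale, keep it there for about a second, and let the corner spring back; then do the same with the right corner. Do not push a pointer well past its block, do not shift the index blocks, and leave the parts lying around where they are; nothing is to be gripped or lifted. At the end the plate is back at rest.

Things in the scene. Friction and masses are not known exactly. Their poses are not given: they have to be found in the camera images.
- mount: Tilt mount fixed to the bench: level aluminium plate 120 x 120 x 10 mm (top 66 mm up) with a round mirror, corners pointing far, near, left, right, on a 12 mm base. Origin on the bench under the pivot ball (far corner, 50 mm up); z up; at yaw 0 the left arm runs along (-1, 1), the right along (-1, -1). Two white upright scales stand beyond the left and right corners, tops 85 mm up.
- press_left (a point): Centre of the flat top of the left pad, a dark round steel button 22 mm across, 8 mm high, on the plate's left corner, 90 mm from the pivot, top 74 mm above the bench at rest. It goes almost straight down when pressed (under 3 mm sideways); the spring needs about 1.5 N to start and about 11 N at the lowest index setting.
- pad_left: The same left pad as a body; origin at the centre of its underside, 8 mm below the press point.
- tip_left (a point): Tip of the left pointer, a thin brass rod (8 mm, pointed) that carries on from the left corner, rigid with the plate; 170 mm from the pivot and 61 mm above the bench at rest. It goes down 1.9 mm for each 1 mm that the left pad goes down.
- mark_left (a point): Middle of the inner end of the black index block, 10 mm high, on the left white scale (28 mm wide, facing the robot, ticks every 5 mm). Its height differs each time (10 to 36 mm below the pointer tip at rest); friction holds it. The point is about 6 mm beyond the left pointer tip: the pointer is at the mark when both have the same height.
- tilt_left (a joint): Tilt of the plate made by pressing the left corner, rad: 0 at rest (a spring returns it), growing as the left corner goes down, stop at 0.24; pad and pointer tip go down about 0.09 m and 0.17 m per rad. Pressing one pad at its centre leaves the other corner up.
- press_right (a point): Centre of the flat top of the right pad, a dark round steel button 22 mm across, 8 mm high, on the plate's right corner, 90 mm from the pivot, top 74 mm above the bench at rest. It goes almost straight down when pressed (under 3 mm sideways); the spring needs about 1.5 N to start and about 11 N at the lowest index setting.
- pad_right: The same right pad as a body; origin at the centre of its underside, 8 mm below the press point.
- tip_right (a point): Tip of the right pointer, a thin brass rod (8 mm, pointed) that carries on from the right corner, rigid with the plate; 170 mm from the pivot and 61 mm above the bench at rest. It goes down 1.9 mm for each 1 mm that the right pad goes down.
- mark_right (a point): Middle of the inner end of the black index block, 10 mm high, on the right white scale (28 mm wide, facing the robot, ticks every 5 mm). Its height differs each time (10 to 36 mm below the pointer tip at rest); friction holds it. The point is about 6 mm beyond the right pointer tip: the pointer is at the mark when both have the same height.
- tilt_right (a joint): Tilt of the plate made by pressing the right corner, rad: 0 at rest (a spring returns it), growing as the right corner goes down, stop at 0.24; pad and pointer tip go down about 0.09 m and 0.17 m per rad. Pressing one pad at its centre leaves the other corner up.
- housing_a: Machined aluminium valve housing, 30 x 49 x 37 mm, loose bystander in front of the right scale; origin at the centre of its underside.
- sleeve_a: Pale yellow turned sleeve, 20 mm across, 18 mm high, loose bystander in front of the left side of the mount; origin at the centre of its underside.
- tape: Yellow roll of tape, 58 mm across, 19 mm high, lying flat, loose bystander behind the right corner; origin at the centre of its underside.
- sleeve_b: Grey turned sleeve, 21 mm across, 16 mm high, loose bystander in front of the right side of the mount; origin at the centre of its underside.
- bearing_a: Ball bearing, 26 mm across, 8 mm high, lying flat, loose bystander behind the left corner; origin at the centre of its underside.

How it is judged:
By the outcome, as a careful person would: the job done as asked, in the order asked, and still so for the second after the job is handed in, with the robot touching nothing.
It also fails if it takes over 54 s, if anything falls off the work surface, if the arm or the gripper's body presses on something with over 40 N, if the wrist force passes 120 N, or if a joint passes its speed limit or range.

## Working session

There is one attempt and no reset: what is moved stays moved. The work goes in short steps, Python scripts to look and compute and a tool call to move; the robot and the scene stay as the last step left them, time stands still between calls to the robot, and variables do not carry over. Pictures are saved under pics/ and viewed, at most 10 in all, crops included, and the job is handed in when it is done.

Besides the shell and the picture viewer there is one more tool, called after ">>>" as name(argument=value, ...), one argument or row to a line, values as JSON. apply_moves: Moves the arm, as the interface text tells. Its arguments: {"type":"object","properties":{"travel":{"type":"array"},"delta_rot":{"type":"array"},"gripper":{"type":"array"},"grip_force":{"type":"number"}},"required":["travel","delta_rot","gripper"]}

```bash
mkdir -p pics; ls; cat > h.py <<'E'
import numpy as np,cv2,pickle
from bench import robot,viewer
def snap(n,f=None):
    s=viewer.snapshot(n)
    if f: cv2.imwrite('pics/'+f,s['image'][:,:,::-1])
    return s
def K(s):
    f=s['image'].shape[0]/2/np.tan(np.radians(s['fov_y']/2))
    return np.array([[f,0,s['cx']],[0,f,s['cy']],[0,0,1.]])
def slopes(s,uv):
    return cv2.undistortPoints(np.array(uv,float).reshape(-1,1,2),K(s),np.array([s['k1'],0,0,0.])).reshape(-1,2)
def ray(s,uv):
    d=np.c_[slopes(s,uv),np.ones(len(np.array(uv).reshape(-1,2)))]
    return -s['R'].T@s['t'], d@s['R']
def onplane(s,uv,z):
    c,d=ray(s,uv); return c+d*((z-c[2])/d[:,2])[:,None]
def proj(s,X):
    P,_=cv2.projectPoints(np.array(X,float).reshape(-1,1,3),cv2.Rodrigues(s['R'])[0],s['t'],K(s),np.array([s['k1'],0,0,0.]));return P.reshape(-1,2)
E
python3 - <<'E'
from h import *
for n in('side','top'):
    s=snap(n,n+'0.png'); print(n,K(s)[0,0],s['cx'],s['cy'],s['k1'],-s['R'].T@s['t'],s['R'].round(3).tolist())
    pickle.dump(s,open(n+'0.pkl','wb'))
o=robot.get_obs();print(o['position'],o['tcp_rot'],o['force'],o['width'],o['time'])
E
```

```text
pics
side 505.3473509438359 272.76308277657097 210.06979790017937 0.06588657198963224 [0.32507102 0.62701842 0.58041871] [[-0.945, -0.328, 0.009], [-0.193, 0.534, -0.823], [0.265, -0.779, -0.568]]
top 426.70520169345406 281.73083362421244 212.7688708987969 -0.07049748226057301 [ 0.4553164  -0.08602679  0.93833591] [[-0.011, -1.0, -0.005], [-0.989, 0.012, -0.148], [0.148, 0.003, -0.989]]
[ 0.2078479  -0.61514373  0.2156402 ] [[ 9.47371481e-01  3.20135528e-01 -7.21934272e-04]
 [ 3.20136341e-01 -9.47369205e-01  2.07669844e-03]
 [-1.91133461e-05 -2.19852227e-03 -9.99997583e-01]] [-1.5013228   0.60885332 -0.060132  ] 0.09293596229580249 0.1
```

View pics/side0.png

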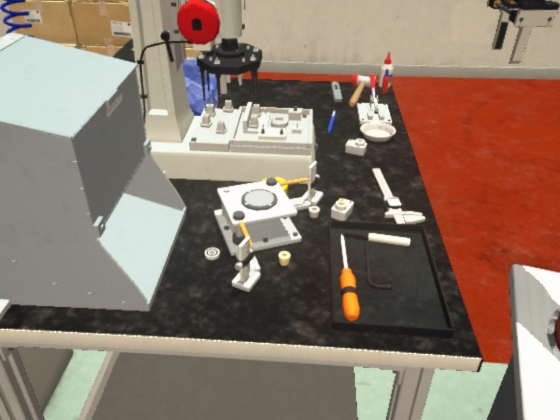

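View pics/top0.png

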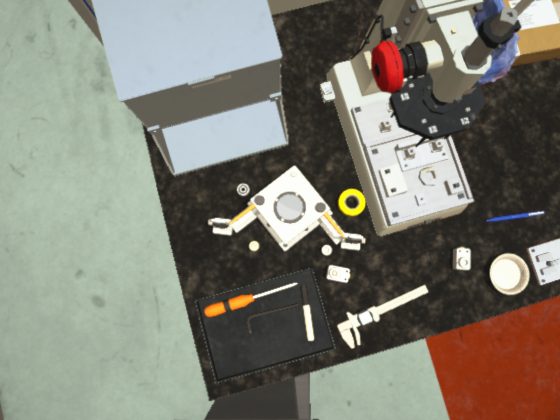

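The top view shows the mount at about (290,207), with the left pad at (257,200) and the right pad at (322,210). The side view shows the left pointer and scale near (245,245), and the right scale near (312,185). I'll zoom in.

```bash
python3 - <<'E'
from h import *
S=pickle.load(open('side0.pkl','rb'));T=pickle.load(open('top0.pkl','rb'))
a=cv2.resize(S['image'][150:300,200:350],(600,600),interpolation=3)
b=cv2.resize(T['image'][155:255,205:305+70],None,fx=4,fy=4,interpolation=3)
cv2.imwrite('pics/c1.png',a[:,:,::-1]);cv2.imwrite('pics/c2.png',b[:,:,::-1])
def pts(s,uv):
    uv=np.array(uv);z=s['z_map'][uv[:,1],uv[:,0]]
    return ((np.c_[slopes(s,uv),np.ones(len(uv))]*z[:,None]-s['t'])@s['R']).round(3)
uv=[(257,200),(322,210),(290,207),(350,150),(375,220),(410,200),(430,110),(390,65),(270,140),(220,160),(280,80),(170,170),(222,222),(353,240)]
for p,q in zip(uv,pts(T,uv)):print(p,q)
E
```

```text
(257, 200) [ 0.612 -0.033  0.075]
(322, 210) [ 0.59  -0.166  0.076]
(290, 207) [ 0.597 -0.1    0.071]
(350, 150) [ 0.738 -0.239  0.005]
(375, 220) [ 0.574 -0.285  0.025]
(410, 200) [ 0.608 -0.347  0.08 ]
(430, 110) [ 0.736 -0.342  0.244]
(390, 65) [ 0.756 -0.244  0.365]
(270, 140) [ 0.762 -0.058  0.009]
(220, 160) [0.714 0.053 0.018]
(280, 80) [ 0.81  -0.083  0.208]
(170, 170) [0.689 0.162 0.031]
(222, 222) [0.566 0.038 0.084]
(353, 240) [ 0.53  -0.232  0.047]
```

View pics/c1.png

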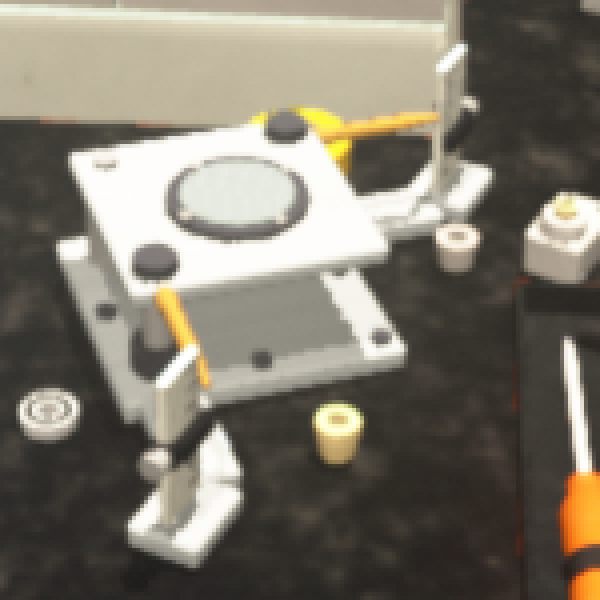

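View pics/c2.png

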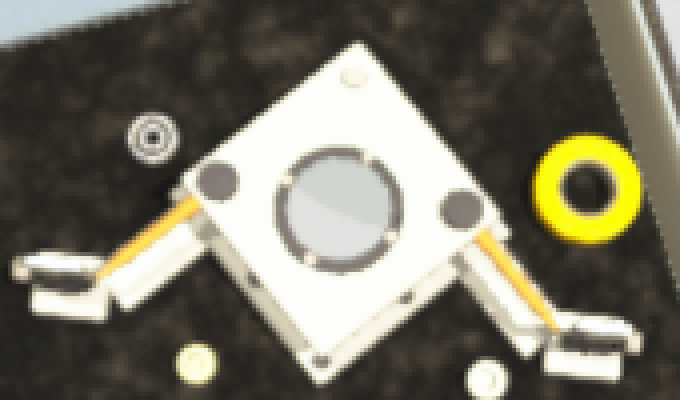

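The crops show the left pad at side pixel (239,215) and the right pad at (271,181). The left block is dark at about side (247,259) and the right block at about (315,181). The gripper needs shutting in any case, so geometry comes next.

```bash
cat >> h.py <<'E'
def geom():
    import os
    T=pickle.load(open('top0.pkl','rb'));S=pickle.load(open('side0.pkl','rb'))
    out={}
    for nm,s,rois in(('top',T,((248,192,268,212),(312,198,330,219))),('side',S,((231,208,247,222),(264,175,280,187)))):
        g=s['image'].max(2)
        for k,(a,b,c,d) in zip('LR',rois):
            m=(g[b:d,a:c]<110).astype(np.uint8)
            n,l,st,ce=cv2.connectedComponentsWithStats(m)
            i=1+st[1:,4].argmax(); out[nm,k]=(ce[i]+[a,b],st[i])
    return S,T,out
E
python3 - <<'E'
from h import *
S,T,o=geom()
P={}
for k in 'LR':
    for s,n,z in((T,'top',.073),(S,'side',.071)):
        print(n,k,o[n,k][0].round(1),o[n,k][1],onplane(s,o[n,k][0],z).round(4))
    P[k]=onplane(T,o['top',k][0],.073)[0]
d=P['L']-P['R'];yaw=np.arctan2(d[1],d[0])-np.pi/2
print('dist',np.linalg.norm(d),'yaw',np.degrees(yaw))
mid=(P['L']+P['R'])/2
c,s_=np.cos(yaw),np.sin(yaw);R=np.array([[c,-s_],[s_,c]])
piv=mid[:2]+R@[.09/2**.5,0];print('piv',piv)
for k,y in(('L',1),('R',-1)):
    dr=R@(np.array([-1,y])/2**.5)
    tip=np.r_[piv+dr*.17,.061]; mk=np.r_[piv+dr*.176,.061]
    print(k,'press',(piv+dr*.09).round(4),'tip',tip.round(4),'top px',proj(T,tip).round(1),'side',proj(S,tip).round(1))
    zs=np.arange(.061,.018,-.002)
    for z in zs:
        m=np.r_[mk[:2],z];ps=proj(S,m)[0];pt=proj(T,m)[0]
        gs=lambda im,p:cv2.getRectSubPix(im,(1,1),tuple(map(float,p)))[0,0]
        print(round(z,3),ps.round(1),gs(S['image'],ps),pt.round(1),gs(T['image'],pt))
E
```

```text
top L [251.  194.9] [ 0  0 10 10 49] [[ 0.6234 -0.0199  0.073 ]]
side L [238.2 217.5] [ 3  8 10  4 28] [[ 0.6119 -0.0305  0.071 ]]
top R [327.  200.6] [11  0  7  9 35] [[ 0.6095 -0.1766  0.073 ]]
side R [271.  183.2] [ 3  7  9  3 20] [[ 0.5962 -0.1576  0.071 ]]
dist 0.1572353021439898 yaw -5.077232451084851
piv [ 0.679849   -0.10387931]
L press [ 0.6221 -0.0349] tip [0.5708 0.0265 0.061 ] top px [[229.1 221.2]] side [[248.5 246.5]]
0.061 [249.6 248.6] [197 192 178] [226.9 223. ] [172 164 139]
0.059 [249.7 249.6] [209 204 192] [227.  223.1] [170 162 137]
0.057 [249.7 250.5] [194 189 177] [227.1 223.3] [167 158 133]
0.055 [249.7 251.5] [154 149 137] [227.2 223.4] [164 155 130]
0.053 [249.7 252.4] [108 103  94] [227.4 223.5] [161 151 126]
0.051 [249.7 253.4] [75 71 66] [227.5 223.6] [158 148 122]
0.049 [249.8 254.3] [64 61 57] [227.6 223.7] [156 145 119]
0.047 [249.8 255.3] [59 57 53] [227.7 223.8] [154 142 115]
0.045 [249.8 256.2] [54 52 48] [227.9 224. ] [152 139 111]
0.043 [249.8 257.2] [49 47 43] [228.  224.1] [152 139 110]
0.041 [249.8 258.1] [48 46 42] [228.1 224.2] [159 145 113]

[... 1412 characters left out ...]
 [65 62 56] [345.3 233.2] [240 237 223]
0.039 [304.5 186.8] [72 68 60] [345.2 233.3] [241 239 225]
0.037 [304.5 187.6] [76 71 62] [345.  233.4] [243 241 228]
0.035 [304.4 188.4] [76 70 62] [344.9 233.5] [245 243 231]
0.033 [304.4 189.3] [71 68 60] [344.8 233.6] [246 245 233]
0.031 [304.3 190.1] [67 64 57] [344.6 233.6] [248 247 236]
0.029 [304.3 190.9] [70 66 60] [344.5 233.7] [249 249 238]
0.027 [304.2 191.8] [89 85 78] [344.4 233.8] [250 250 240]
0.025 [304.2 192.6] [127 123 114] [344.2 233.9] [251 251 242]
0.023 [304.1 193.4] [180 175 164] [344.1 234. ] [252 252 243]
0.021 [304.1 194.2] [230 227 216] [344.  234.1] [252 252 243]
0.019 [304.1 195.1] [250 249 245] [343.9 234.2] [252 251 237]
```

```bash
python3 - <<'E'
from h import *
S=pickle.load(open('side0.pkl','rb'));T=pickle.load(open('top0.pkl','rb'))
def blob(s,c,r):
    a,b=int(c[0]-r),int(c[1]-r); g=255-s['image'][b:b+2*r+1,a:a+2*r+1].max(2)
    m=(g>135).astype(np.uint8);n,l,st,ce=cv2.connectedComponentsWithStats(m,connectivity=4)
    i=l[r,r];return ce[i]+[a,b],st[i]
P={}
for k,c,cs in(('L',(259.5,200.5),(238.5,215)),('R',(320.3,207.3),(271,181))):
    u,st=blob(T,c,7);v,st2=blob(S,cs,6)
    P[k]=onplane(T,[u],.072)[0];print(k,u,st,P[k],'|',v,st2,onplane(S,[v],.070))
d=P['L']-P['R'];yaw=np.arctan2(d[1],d[0])-np.pi/2
print('dist',np.linalg.norm(d[:2]),'yaw',np.degrees(yaw))
mid=(P['L']+P['R'])/2
c,s_=np.cos(yaw),np.sin(yaw);R=np.array([[c,-s_],[s_,c]])
piv=mid[:2]+R@[.09/2**.5,0];print('piv',piv)
for k,y in(('L',1),('R',-1)):
    dr=R@(np.array([-1,y])/2**.5)
    tip=np.r_[piv+dr*.17,.061]; mk=np.r_[piv+dr*.176,.061]
    print(k,'press',(piv+dr*.09).round(4),'dir',dr,'tip',tip.round(4),'top px',proj(T,tip).round(1),'side',proj(S,tip).round(1))
    for z in np.arange(.061,.018,-.003):
        m=np.r_[mk[:2],z];print(round(z,3),proj(S,m)[0].round(1),proj(T,m)[0].round(1))
a=cv2.resize(S['image'][235:285,222:272],(500,500),interpolation=0)
b=cv2.resize(S['image'][157:207,285:315],(300,500),interpolation=0)
cv2.imwrite('pics/c3.png',np.hstack([a,b])[:,:,::-1])
E
```

```text
L [259.33962264 200.36792453] [  0   0  15  15 212] [ 0.61182262 -0.03716813  0.072     ] | [237.86466165 214.39097744] [  0   0  13  13 133] [[ 0.61677101 -0.04041159  0.07      ]]
R [319.73364486 207.26635514] [  0   0  15  15 214] [ 0.59592684 -0.16138018  0.072     ] | [270.99315068 180.68493151] [  0   0  13  13 146] [[ 0.59975702 -0.16771263  0.07      ]]
dist 0.12522503663542578 yaw -7.292669604045778
piv [ 0.66699954 -0.10735242]
L press [ 0.612  -0.0361] dir [-0.61162826  0.79114529] tip [0.563  0.0271 0.061 ] top px [[228.7 224.9]] side [[252.7 247.7]]
0.061 [253.8 249.9] [226.4 226.6]
0.058 [253.8 251.3] [226.6 226.8]
0.055 [253.8 252.8] [226.8 227. ]
0.052 [253.9 254.2] [227.  227.1]
0.049 [253.9 255.6] [227.2 227.3]
0.046 [253.9 257. ] [227.4 227.5]
0.043 [253.9 258.4] [227.6 227.6]
0.04 [253.9 259.8] [227.8 227.8]
0.037 [254.  261.2] [227.9 227.9]
0.034 [254.  262.6] [228.1 228.1]
0.031 [254. 264.] [228.3 228.3]
0.028 [254.  265.4] [228.5 228.4]
0.025 [254.  266.8] [228.7 228.6]
0.022 [254.1 268.1] [228.8 228.7]
0.019 [254.1 269.5] [229.  228.9]
R press [ 0.5958 -0.1624] dir [-0.79114529 -0.61162826] tip [ 0.5325 -0.2113  0.061 ] top px [[344.2 238.2]] side [[310.2 179.8]]
0.061 [313.  179.4] [346.1 240.5]
0.058 [312.9 180.7] [345.9 240.6]
0.055 [312.9 181.9] [345.6 240.7]
0.052 [312.8 183.2] [345.4 240.8]
0.049 [312.7 184.5] [345.2 240.9]
0.046 [312.6 185.8] [345.  241.1]
0.043 [312.5 187.1] [344.8 241.2]
0.04 [312.5 188.3] [344.6 241.3]
0.037 [312.4 189.6] [344.4 241.4]
0.034 [312.3 190.8] [344.2 241.5]
0.031 [312.2 192.1] [344.  241.7]
0.028 [312.1 193.3] [343.8 241.8]
0.025 [312.1 194.6] [343.6 241.9]
0.022 [312.  195.8] [343.5 242. ]
0.019 [311.9 197.1] [343.3 242.1]
```

View pics/c3.png

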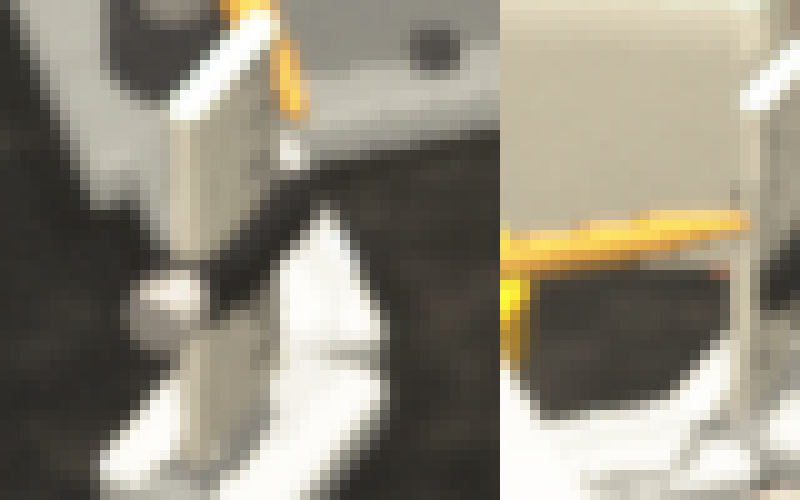

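```bash
python3 - <<'E'
from h import *
S=pickle.load(open('side0.pkl','rb'));T=pickle.load(open('top0.pkl','rb'))
print(T['image'][193:209,251:269].max(2));print(T['image'][200:216,312:330].max(2));print(S['image'][208:224,230:248].max(2))
print('SR');print(S['image'][172:192,308:324].max(2))
E
```

```text
[[ 49  55  61  53  52  87 141 225 249 253 254 254 254 254 254 254 254 254]
 [ 43  50  50  56 105 201 235 242 247 252 253 254 254 254 254 254 254 254]
 [ 39  46  62 119 201 220 208 193 191 208 224 242 252 254 254 254 254 254]
 [ 37  69 135 209 209 177 147 138 137 140 149 176 227 252 254 254 254 254]
 [ 91 167 232 224 173 140 131 130 131 131 131 134 165 248 254 254 254 254]
 [210 246 251 210 145 130 130 131 132 133 132 131 139 216 252 254 254 254]
 [245 253 245 184 135 129 131 132 133 134 135 134 138 188 250 254 254 254]
 [243 252 236 167 132 129 131 133 134 134 136 136 139 185 250 254 254 254]
 [229 249 236 181 140 131 131 132 134 135 136 136 141 203 251 254 254 254]
 [201 236 246 217 152 132 132 132 135 135 135 134 138 215 252 254 254 254]
 [206 214 243 245 202 139 129 131 132 133 133 133 194 246 253 254 254 254]
 [223 239 250 252 246 197 143 131 132 124 141 173 237 252 254 254 254 254]
 [246 252 253 253 252 248 246 231 220 194 238 248 252 254 254 254 254 254]
 [252 253 253 251 245 251 253 253 252 250 253 254 254 254 254 254 254 254]
 [253 253 250 235 213 240 252 254 254 254 254 254 
[... 3146 characters left out ...]
  50  57  61  60  60  59  58]
 [191 200 181 145 107  75  60  54  50  52  61  63  61  59  58  59]
 [198 204 164 108  74  62  55  50  51  57  62  62  59  60  60  59]
 [190 203 147  83  60  55  51  50  58  66  65  63  61  62  61  59]
 [183 202 146  76  53  51  52  56  64  70  69  65  62  61  59  57]
 [185 203 139  71  52  53  70  69  67  68  66  64  62  59  57  56]
 [184 206 148  83  63  76  99  85  72  67  65  63  60  57  56  57]
 [179 208 166 113 112 123 118  87  67  64  63  61  59  59  59  62]
 [181 205 170 144 153 155 127  93  76  66  61  60  61  61  66  69]
 [199 202 163 156 162 162 164 169 159 121  98  86  79  71  69  70]
 [216 198 161 152 158 162 179 199 221 214 215 198 177 137  92  68]]
```

```bash
python3 - <<'E'
from h import *
S=pickle.load(open('side0.pkl','rb'));T=pickle.load(open('top0.pkl','rb'))
def blob(s,c,r):
    a,b=int(c[0]-r),int(c[1]-r); g=s['image'][b:b+2*r+1,a:a+2*r+1].max(2)
    m=(g<195).astype(np.uint8);n,l,st,ce=cv2.connectedComponentsWithStats(m,connectivity=4)
    i=l[r,r];return ce[i]+[a,b],st[i]
P={}
for k,c,cs in(('L',(259.5,200.5),(238.5,215)),('R',(320.3,207.3),(271,181))):
    u,st=blob(T,c,7);v,st2=blob(S,cs,7)
    P[k]=onplane(T,[u],.073)[0];Q=onplane(S,[v],.0715)[0];print(k,u,st,P[k],'|',v,st2,Q);P[k]=(P[k]+Q)/2
d=P['L']-P['R'];yaw=np.arctan2(d[1],d[0])-np.pi/2
print('dist',np.linalg.norm(d[:2]),'yaw',np.degrees(yaw))
mid=(P['L']+P['R'])/2
c,s_=np.cos(yaw),np.sin(yaw);R=np.array([[c,-s_],[s_,c]])
piv=mid[:2]+R@[.09/2**.5,0];print('piv',piv)
for k,y in(('L',1),('R',-1)):
    dr=R@(np.array([-1,y])/2**.5)
    tip=np.r_[piv+dr*.17,.061]; mk=np.r_[piv+dr*.176,.061]
    print(k,'press',(piv+dr*.09).round(4),'dir',dr,'tip',tip.round(4),'top px',proj(T,tip).round(1),'side',proj(S,tip).round(1))
    for z in np.arange(.061,.018,-.006):
        m=np.r_[mk[:2],z];print(round(z,3),proj(S,m)[0].round(1), proj(S,m+np.r_[R@[0,y*.028],0])[0].round(1))
print('cols 238..258');
for r in range(243,272):print(r,S['image'][r,238:260].max(1))
E
```

```text
L [259.02409639 199.84337349] [ 2  2 11 11 83] [ 0.61274818 -0.03657714  0.073     ] | [238.27083333 215.3125    ] [ 2  3 12 10 96] [ 0.61418051 -0.03610046  0.0715    ]
R [320.01149425 207.        ] [ 2  2 11 11 87] [ 0.59631232 -0.16187813  0.073     ] | [270.66949153 179.12711864] [  0   0  15  12 118] [ 0.60146979 -0.17066477  0.0715    ]
dist 0.13074736849437932 yaw -6.399567850631934
piv [ 0.66942076 -0.10839849]
L press [ 0.6133 -0.0381] dir [-0.62388549  0.78151577] tip [0.5634 0.0245 0.061 ] top px [[230.  224.7]] side [[253.1 246.7]]
0.061 [254.2 248.9] [246.1 258.9]
0.055 [254.3 251.7] [246.2 261.8]
0.049 [254.3 254.6] [246.3 264.7]
0.043 [254.4 257.4] [246.4 267.5]
0.037 [254.4 260.2] [246.4 270.3]
0.031 [254.4 263. ] [246.5 273.1]
0.025 [254.5 265.7] [246.6 275.9]
0.019 [254.5 268.5] [246.7 278.7]
R press [ 0.5991 -0.1645] dir [-0.78151577 -0.62388549] tip [ 0.5366 -0.2145  0.061 ] top px [[345.7 236.2]] side [[308.7 178.7]]
0.061 [311.5 178.2] [316.6 171.9]
0.055 [311.3 180.8] [316.4 174.4]
0.049 [311.1 183.4] [316.3 176.9]
0.043 [311.  185.9] [316.1 179.4]
0.037 [310.8
[... 2192 characters left out ...]
3 253 253 249 247
 250 249 198  92]
265 [210 230 230 211 142  72  55  79  87 103 122 151 235 253 254 253 251 248
 250 252 237 143]
266 [155 182 199 179 124  73  86 128 133 120 129 149 243 253 254 253 251 248
 252 253 250 194]
267 [144 151 166 150 126 113 130 154 157 145 133 144 234 251 253 250 246 245
 251 252 251 227]
268 [143 143 148 160 161 157 157 161 160 157 145 142 230 245 247 245 241 237
 243 244 241 226]
269 [130 137 160 188 175 162 160 158 158 150 132 148 233 241 237 234 227 215
 213 208 198 169]
270 [ 98 123 176 195 175 161 158 159 156 137 132 162 229 239 235 230 213 189
 179 172 163 143]
271 [ 72 124 179 197 173 161 161 159 156 141 150 177 224 241 245 243 236 226
 226 210 180 137]
```

The blob positions agree: left pad about (0.613,-0.036), right pad about (0.597,-0.162). I'll check the block heights with the depth maps.

```bash
cat >> h.py <<'E'
PIV=np.array([.6677,-.1077]);YAW=np.radians(-7.3)
def cloud(s):
    v,u=np.mgrid[0:420,0:560];uv=np.c_[u.ravel(),v.ravel()]
    z=s['z_map'].ravel();X=((np.c_[slopes(s,uv.astype(float)),np.ones(len(uv))]*z[:,None]-s['t'])@s['R'])
    c,n=np.cos(YAW),np.sin(YAW);X[:,:2]=(X[:,:2]-PIV)@np.array([[c,-n],[n,c]])
    return X.reshape(420,560,3)
E
python3 - <<'E'
from h import *
S=pickle.load(open('side0.pkl','rb'));T=pickle.load(open('top0.pkl','rb'))
XS,XT=cloud(S),cloud(T)
np.set_printoptions(linewidth=200)
def show(s,X,r0,r1,c0,c1):
    for r in range(r0,r1):
        print(r,' '.join('%4d,%4d,%3d%s'%(*np.round(X[r,c]*1000),'#' if s['image'][r,c].max()<100 else ' ') for c in range(c0,c1)))
print('side L');show(S,XS,248,266,243,256)
print('side R');show(S,XS,178,192,308,318)
print('top L');show(T,XT,219,230,216,232,)
print('top R');show(T,XT,231,244,342,354)
E
```

```text
side L
248 -117, 146, 77  -117, 143, 75  -119, 143, 76  -118, 137, 71  -117, 132, 67  -117, 128, 65  -116, 124, 62   -88,  71, 13   -88,  67, 10   -90,  67, 11   -90,  64,  9   -91,  62,  8   -93,  62,  8 
249 -117, 145, 75  -117, 142, 72  -117, 139, 70  -116, 134, 66  -118, 134, 67  -117, 130, 64  -117, 125, 60   -89,  72, 11   -89,  69,  9   -90,  67,  8   -92,  66,  9   -92,  64,  7   -93,  62,  6 
250 -119, 148, 75  -117, 142, 70  -117, 139, 68  -117, 136, 66  -117, 133, 64  -117, 130, 62  -118, 127, 60   -91,  76, 13   -91,  72, 10   -89,  65,  4   -91,  66,  6   -92,  64,  5   -93,  61,  3 
251 -117, 145, 70  -117, 142, 68  -117, 139, 66  -118, 137, 65  -117, 133, 62  -118, 131, 60  -117, 126, 56   -92,  77, 12   -93,  76, 12   -88,  65,  1   -91,  65,  3   -93,  65,  3#  -92,  60, -1#
252 -118, 147, 70  -118, 144, 68  -117, 140, 65  -117, 135, 61  -118, 134, 60  -118, 130, 58  -118, 127, 56  -119, 125, 55  -120, 125, 55   -95,  77, 11#  -90,  64, -1#  -92,  63,  0#  -93,  62, -1#
253 -117, 146, 67  -117, 142, 64  -119, 142, 65  -117, 136, 59  -118, 134, 59  -118, 132, 57  -117
[... 9038 characters left out ...]
-120,-126, 13  -119,-129, 12  -123,-126, 48# -123,-128, 48# -123,-130, 49# -122,-132, 50# -122,-134, 48# -122,-136, 47# -122,-138, 49# -121,-141, 47#
241 -122,-122,  9  -122,-124, 14  -122,-126, 13  -124,-125, 40  -213,  -5,938# -125,-128, 49# -125,-130, 48# -124,-132, 49# -124,-134, 47# -124,-136, 49# -124,-138, 49# -123,-141, 46#
242 -125,-122, 11  -125,-124, 16  -124,-127, 10  -124,-129, 12  -126,-127, 42  -126,-129, 43  -126,-131, 46  -126,-133, 46  -126,-134, 50# -126,-137, 48# -126,-139, 48# -125,-141, 47#
243 -127,-122, 15  -127,-125, 13  -126,-127, 14  -126,-129, 12  -126,-131, 11  -125,-134, 11  -125,-135, 13  -125,-137, 14  -125,-140, 14  -124,-142, 11  -125,-144, 15  -124,-147, 10
```

Depth shows the block tops at 55.5 mm (left) and 48 mm (right). So the marks are at about 50.4 and 43.2 mm, meaning pointer drops of about 10.6 and 17.8 mm. Next is the approach to the left pad, tool y perpendicular to the arm.

```bash
cat >> h.py <<'E'
LP=np.array([.6133,-.0363]);RP=np.array([.5975,-.1622])
def plan(xyz,yang):
    o=robot.get_obs();R=o['tcp_rot'];y=np.radians(yang)
    yy=np.array([np.cos(y),np.sin(y),0]);zz=np.array([0,0,-1.]);Rt=np.c_[np.cross(yy,zz),yy,zz]
    print('t',o['time'],'pos',o['position'].round(4),'F',o['force'].round(2),'w',round(o['width'],4))
    print('travel',(R.T@(np.array(xyz)-o['position'])).round(4),'rot',np.degrees(cv2.Rodrigues(R.T@Rt)[0].ravel()).round(2))
E
python3 - <<'E'
from h import *
S=pickle.load(open('side0.pkl','rb'));T=pickle.load(open('top0.pkl','rb'))
for s in(S,T):
    X=cloud(s).reshape(-1,3);c,n=np.cos(YAW),np.sin(YAW);W=X[:,:2]@np.array([[c,n],[-n,c]])+PIV
    m=(X[:,2]>.1)&(X[:,2]<.6)&(W[:,0]<.85)&(W[:,0]>.4)&(abs(W[:,1]+.1)<.3)
    H=np.round(np.c_[W[m],X[m,2:]]/.04)*.04;print(np.unique(H[:,:2],axis=0).round(2)[:30].tolist())
plan([*LP,.216],37.7)
E
```

```text
[[0.6, -0.36], [0.6, -0.32], [0.6, -0.28], [0.64, -0.36], [0.64, -0.32], [0.64, -0.28], [0.68, -0.36], [0.68, -0.32], [0.68, -0.28], [0.72, -0.4], [0.72, -0.36], [0.72, -0.32], [0.72, -0.28], [0.72, -0.24], [0.72, 0.16], [0.76, -0.4], [0.76, -0.36], [0.76, -0.32], [0.76, -0.28], [0.76, -0.24], [0.76, 0.0], [0.76, 0.04], [0.76, 0.08], [0.76, 0.12], [0.76, 0.16], [0.76, 0.2], [0.8, -0.4], [0.8, -0.36], [0.8, -0.32], [0.8, -0.28]]
[[0.6, -0.36], [0.6, -0.32], [0.6, -0.28], [0.64, -0.32], [0.64, -0.28], [0.68, -0.4], [0.68, -0.36], [0.68, -0.32], [0.68, -0.28], [0.72, -0.4], [0.72, -0.36], [0.72, -0.32], [0.72, -0.28], [0.72, -0.24], [0.72, 0.16], [0.76, -0.4], [0.76, -0.36], [0.76, -0.32], [0.76, -0.28], [0.76, -0.24], [0.76, 0.0], [0.76, 0.04], [0.76, 0.08], [0.76, 0.12], [0.76, 0.16], [0.76, 0.2], [0.8, -0.36], [0.8, -0.32], [0.8, -0.28], [0.8, -0.24]]
t 0.1 pos [ 0.2078 -0.6151  0.2156] F [-1.5   0.61 -0.06] w 0.0929
travel [ 5.694e-01 -4.186e-01  5.000e-04] rot [-9.0000e-02 -1.2000e-01 -1.0903e+02]
```

>>> apply_moves(
  travel=[
    [0.047,-0.035,0],
    [0.095,-0.07,0],
    [0.142,-0.105,0],
    [0.19,-0.14,0],
    [0.237,-0.175,0],
  ],
  delta_rot=[
    [0,0,-9],
    [0,0,-18],
    [0,0,-27],
    [0,0,-36],
    [0,0,-45],
  ],
  gripper=[0,0,0,0,0],
  grip_force=10,
)

```text
time: 0.72
position: [0.3773, -0.3723, 0.2165]
tcp_rot: [[0.439, 0.899, -0.0], [0.899, -0.439, 0.0], [0.0, -0.0, -1.0]]
force: [0.3, -0.1, -0.3]
width: 0.0475
finger_force: 0.0
```

```bash
python3 -c "
from h import *
plan([*LP,.18],37.7)"
```

```text
t 0.725 pos [ 0.3773 -0.3723  0.2165] F [ 0.31 -0.08 -0.25] w 0.0475
travel [0.4055 0.0646 0.0365] rot [-1.000e-02 -2.000e-02 -6.374e+01]
```

>>> apply_moves(
  travel=[
    [0.05,0.008,0],
    [0.1,0.016,0],
    [0.15,0.024,0],
    [0.2,0.032,0],
    [0.25,0.04,0],
  ],
  delta_rot=[
    [0,0,-9],
    [0,0,-18],
    [0,0,-27],
    [0,0,-36],
    [0,0,-45],
  ],
  gripper=[0,0,0,0,0],
)

```text
time: 1.35
position: [0.5238, -0.1666, 0.2164]
tcp_rot: [[-0.325, 0.946, -0.001], [0.946, 0.325, -0.0], [0.0, -0.001, -1.0]]
force: [1.8, 0.5, -0.3]
width: 0.0011
finger_force: 0.0
```

```bash
python3 -c "
from h import *
plan([*LP,.13],37.7)"
```

```text
t 1.35 pos [ 0.5238 -0.1666  0.2164] F [ 1.79  0.47 -0.25] w 0.0011
travel [0.0942 0.1271 0.0863] rot [ -0.04  -0.02 -18.76]
```

>>> apply_moves(
  travel=[
    [0.03,0.04,0],
    [0.06,0.08,0.02],
    [0.094,0.127,0.05],
    [0.094,0.127,0.086],
    [0.094,0.127,0.086],
  ],
  delta_rot=[
    [0,0,-9],
    [0,0,-18.8],
    [0,0,-18.8],
    [0,0,-18.8],
    [0,0,-18.8],
  ],
  gripper=[0,0,0,0,0],
)

```text
time: 1.98
position: [0.611, -0.038, 0.1273]
tcp_rot: [[-0.609, 0.793, -0.008], [0.793, 0.609, -0.0], [0.005, -0.007, -1.0]]
force: [0.7, -0.2, 0.1]
width: 0.0005
finger_force: 0.0
```

```bash
python3 -c "
from h import *
plan([*LP,.099],37.7)
s=snap('side');cv2.imwrite('pics/p1.png',cv2.resize(s['image'][130:280,180:330],(600,600),interpolation=3)[:,:,::-1])"
```

```text
t 1.975 pos [ 0.611  -0.038   0.1273] F [ 0.67 -0.18  0.13] w 0.0005
travel [-0.0002  0.0031  0.0283] rot [-0.38 -0.27 -0.15]
```

View pics/p1.png

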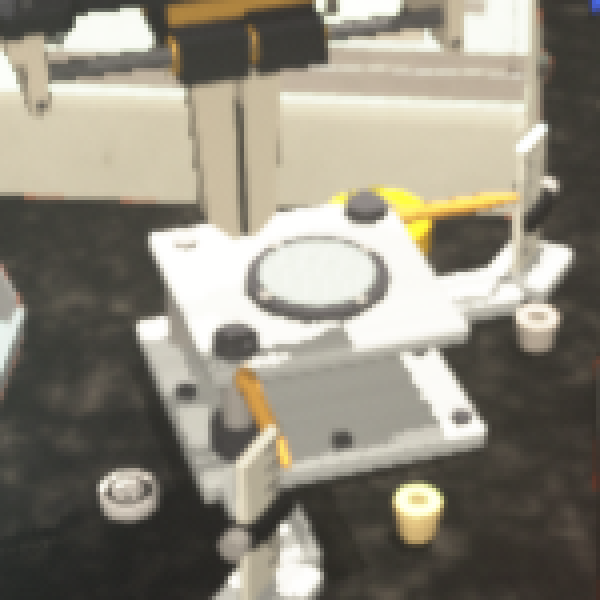

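The finger ends at crop (235,228), higher than I expected above the pad at (237,340), so I'm checking with depth before pressing.

```bash
python3 - <<'E'
from h import *
s=snap('side');o=robot.get_obs()
tip=o['position']+o['tcp_rot']@[0,0,.022];print('tip',tip,'px',proj(s,tip),'press px',proj(s,[*LP,.074]))
PIVs=PIV.copy();X=cloud(s);c,n=np.cos(YAW),np.sin(YAW)
for r in range(160,200,3):
    for cc in (233,237,244,247):
        x=X[r,cc];w=x[:2]@np.array([[c,n],[-n,c]])+PIV;print((r,cc),w.round(3),x[2].round(3),s['image'][r,cc],end=' ')
    print()
E
```

```text
tip [ 0.61352851 -0.03915393  0.10903109] px [[238.64973931 196.45491814]] press px [[238.74027102 214.17671902]]
(160, 233) [ 0.615 -0.025] 0.187 [202 189 161] (160, 237) [ 0.61 -0.03] 0.185 [196 184 157] (160, 244) [ 0.6   -0.036] 0.184 [203 190 162] (160, 247) [0.325 0.627] 0.58 [203 189 161] 
(163, 233) [ 0.616 -0.027] 0.18 [202 189 161] (163, 237) [ 0.61  -0.029] 0.18 [197 185 157] (163, 244) [ 0.601 -0.038] 0.177 [203 190 163] (163, 247) [ 0.597 -0.039] 0.177 [203 190 162] 
(166, 233) [ 0.616 -0.026] 0.175 [202 190 162] (166, 237) [ 0.61  -0.029] 0.175 [198 186 158] (166, 244) [ 0.601 -0.036] 0.172 [203 190 162] (166, 247) [ 0.597 -0.04 ] 0.171 [203 190 162] 
(169, 233) [ 0.616 -0.026] 0.17 [203 190 162] (169, 237) [ 0.61  -0.028] 0.169 [199 186 158] (169, 244) [ 0.601 -0.036] 0.167 [204 190 163] (169, 247) [ 0.597 -0.04 ] 0.165 [202 190 162] 
(172, 233) [ 0.617 -0.027] 0.163 [203 190 162] (172, 237) [ 0.611 -0.029] 0.163 [200 187 160] (172, 244) [ 0.601 -0.037] 0.161 [203 190 162] (172, 247) [ 0.597 -0.04 ] 0.16 [202 189 162] 
(175, 233) [ 0.617 -0.026] 0.158 [203 191 163] (17
[... 943 characters left out ...]
 237) [ 0.651 -0.119] 0.066 [255 255 254] (190, 244) [ 0.638 -0.123] 0.067 [255 255 254] (190, 247) [ 0.633 -0.125] 0.067 [250 248 243] 
(193, 233) [ 0.654 -0.106] 0.067 [255 255 254] (193, 237) [ 0.648 -0.112] 0.065 [255 255 254] (193, 244) [ 0.632 -0.107] 0.071 [235 232 225] (193, 247) [ 0.627 -0.111] 0.07 [215 215 204] 
(196, 233) [ 0.65  -0.096] 0.067 [255 255 254] (196, 237) [ 0.643 -0.1  ] 0.066 [255 255 254] (196, 244) [ 0.629 -0.099] 0.07 [153 149 143] (196, 247) [ 0.623 -0.1  ] 0.071 [244 246 238] 
(199, 233) [ 0.646 -0.087] 0.067 [255 255 254] (199, 237) [ 0.639 -0.09 ] 0.067 [255 255 254] (199, 244) [ 0.624 -0.087] 0.072 [168 167 158] (199, 247) [ 0.618 -0.088] 0.072 [243 245 238]
```

```bash
cat >> h.py <<'E'
def fingerbottom():
    s=snap('side');X=cloud(s);c,n=np.cos(YAW),np.sin(YAW);W=X[...,:2]@np.array([[c,n],[-n,c]])+PIV
    return s,X,W
E
python3 - <<'E'
from h import *
for i in range(3):
    o=robot.get_obs();s,X,W=fingerbottom()
    m=(np.hypot(W[...,0]-LP[0],W[...,1]-LP[1])<.03)&(X[...,2]>.09)&(X[...,2]<.2)
    print(o['time'],o['position'],o['force'].round(2),np.sort(X[...,2][m])[:8].round(4),m.sum())
s=snap('top');X=cloud(s);print(s['image'].shape)
E
```

```text
2.075 [ 0.61353378 -0.0391405   0.13103108] [ 1.13 -0.68  1.14] [0.1336 0.1338 0.1342 0.1342 0.1344 0.1346 0.1347 0.1348] 722
2.125 [ 0.61414468 -0.039253    0.13197079] [-0.18 -0.45  0.59] [0.1334 0.1335 0.1346 0.135  0.135  0.1354 0.1356 0.1358] 717
2.175 [ 0.61436164 -0.03926161  0.1323999 ] [-0.46  0.51  0.49] [0.1345 0.135  0.1352 0.1353 0.1357 0.1365 0.1367 0.1368] 709
(420, 560, 3)
```

>>> apply_moves(
  travel=[
    [0.003,0.001,0.01],
    [0.003,0.001,0.02],
    [0.003,0.001,0.028],
    [0.003,0.001,0.03],
    [0.003,0.001,0.03],
  ],
  delta_rot=[
    [0,0,0],
    [0,0,0],
    [0,0,0],
    [0,0,0],
    [0,0,0],
  ],
  gripper=[0,0,0,0,0],
)

```text
time: 2.9
position: [0.6125, -0.0351, 0.1004]
tcp_rot: [[-0.608, 0.794, -0.0], [0.794, 0.608, 0.0], [0.0, -0.0, -1.0]]
force: [0.0, 1.2, 0.5]
width: 0.0003
finger_force: 0.0
```

```bash
cat >> h.py <<'E'
def look(P):
    o=robot.get_obs();s,X,W=fingerbottom()
    m=(np.hypot(W[...,0]-P[0],W[...,1]-P[1])<.03)&(X[...,2]>.082)&(X[...,2]<.2)
    print(o['time'],o['position'].round(4),o['force'].round(2),'tipz',np.sort(X[...,2][m])[:6].round(4),m.sum())
    r=np.array([[np.cos(YAW),-np.sin(YAW)],[np.sin(YAW),np.cos(YAW)]])
    im=s['image'].astype(int);br=(im[...,0]-im[...,2]>60)&(im[...,0]>120)
    for k,y in(('L',1),('R',-1)):   # pointer: brass pixels, height from depth versus distance along the arm
        d=np.array([-1,y])/2**.5;a=X[...,:2]@d;b=X[...,:2]@[-d[1],d[0]]
        q=br&(a>.1)&(a<.175)&(abs(b)<.01)&(X[...,2]>.02)
        if q.sum()>6:
            f=np.polyfit(a[q],X[...,2][q],1);e=a[q]>.155
            print(k,'n',q.sum(),'slope',f[0].round(4),'z@.17',np.polyval(f,.17).round(4),'end z',np.median(X[...,2][q][e]).round(4) if e.any() else None)
    return s,X,W
E
python3 - <<'E'
from h import *
s,X,W=look(LP)
E
```

```text
2.9 [ 0.6125 -0.0351  0.1004] [0.02 1.2  0.48] tipz [0.1016 0.1018 0.1024 0.1024 0.1031 0.1034] 768
L n 157 slope -2.0249 z@.17 0.0299 end z 0.0631
R n 113 slope -0.015 z@.17 0.0625 end z 0.0626
```

>>> apply_moves(
  travel=[
    [0,0,0.002],
    [0,0,0.004],
    [0,0,0.006],
    [0,0,0.006],
  ],
  delta_rot=[
    [0,0,0],
    [0,0,0],
    [0,0,0],
    [0,0,0],
  ],
  gripper=[0,0,0,0],
)

```text
time: 3.45
position: [0.6124, -0.0351, 0.0945]
tcp_rot: [[-0.608, 0.794, -0.0], [0.794, 0.608, 0.0], [0.0, -0.0, -1.0]]
force: [0.1, -1.0, 0.0]
width: 0.0005
finger_force: 0.0
```

```bash
sed -i "s/(X\[...,2\]>.02)$/(X[...,2]>.035)\&(X[...,2]<.07)/" h.py; python3 - <<'E'
from h import *
s,X,W=look(LP)
cv2.imwrite('pics/p2.png',cv2.resize(s['image'][160:280,190:340],(750,600),interpolation=3)[:,:,::-1])
E
```

```text
3.45 [ 0.6124 -0.0351  0.0945] [ 0.12 -0.98  0.03] tipz [0.0961 0.0962 0.0964 0.0974 0.0976 0.0985] 762
L n 90 slope -0.0272 z@.17 0.0631 end z 0.0628
R n 114 slope -0.0232 z@.17 0.0622 end z 0.0621
```

View pics/p2.png

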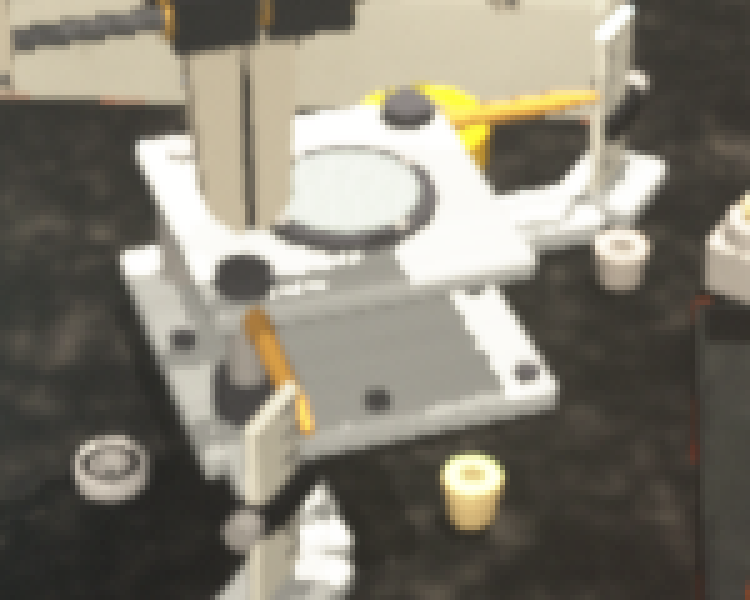

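The picture shows the fingertip at crop (245,225), still about 20 mm above the pad at (243,275), with the pointer at rest. Contact should come at TCP z of about 0.073.

>>> apply_moves(
  travel=[
    [0,0,0.006],
    [0,0,0.012],
    [0,0,0.016],
    [0,0,0.018],
    [0,0,0.018],
  ],
  delta_rot=[
    [0,0,0],
    [0,0,0],
    [0,0,0],
    [0,0,0],
    [0,0,0],
  ],
  gripper=[0,0,0,0,0],
)

```text
time: 4.12
position: [0.6124, -0.035, 0.0765]
tcp_rot: [[-0.608, 0.794, -0.0], [0.794, 0.608, 0.0], [0.0, -0.0, -1.0]]
force: [-1.2, 0.6, -0.5]
width: 0.0002
finger_force: 0.0
```

```bash
python3 - <<'E'
from h import *
s,X,W=look(LP)
E
```

```text
4.125 [ 0.6124 -0.035   0.0765] [-1.18  0.6  -0.51] tipz [0.082  0.0821 0.0828 0.0828 0.083  0.0831] 934
L n 89 slope -0.0214 z@.17 0.0633 end z 0.0626
R n 112 slope -0.0239 z@.17 0.062 end z 0.0619
```

>>> apply_moves(
  travel=[
    [0,0,0.002],
    [0,0,0.004],
    [0,0,0.006],
    [0,0,0.006],
  ],
  delta_rot=[
    [0,0,0],
    [0,0,0],
    [0,0,0],
    [0,0,0],
  ],
  gripper=[0,0,0,0],
)

```text
time: 4.68
position: [0.6125, -0.0347, 0.0709]
tcp_rot: [[-0.609, 0.794, 0.0], [0.794, 0.609, 0.0], [0.0, 0.0, -1.0]]
force: [-0.4, 0.4, 1.7]
width: 0.0005
finger_force: 1.3
```

```bash
python3 - <<'E'
from h import *
s,X,W=look(LP)
E
```

```text
4.675 [ 0.6125 -0.0347  0.0709] [-0.38  0.45  1.71] tipz [0.082  0.082  0.0821 0.0823 0.0824 0.0825] 982
L n 84 slope -0.04 z@.17 0.0613 end z 0.0614
R n 113 slope -0.0269 z@.17 0.0619 end z 0.0617
```

```bash
python3 - <<'E'
from h import *
for f in('top0','side0'):
    s=pickle.load(open(f+'.pkl','rb'));X=cloud(s);D=s['image'].max(2)
    for k,y in(('L',1),('R',-1)):
        a=X[...,0]*1000;b=X[...,1]*y*1000;z=X[...,2]*1000
        bt=(a<-120.5)&(a>-125.5)&(b>126)&(b<150)&(z>45)&(z<60)&(D<75)
        st=(a<-113)&(a>-119.5)&(b>126)&(b<152)&(z>81)&(z<90)
        zz=z[bt];fr=(a<-123.4)&(a>-127)&(b>126)&(b<155)&(z>30)&(z<60)&(D<85)
        print(f,k,'blocktop med',np.median(zz),zz.mean(),np.percentile(zz,80),len(zz),'scale',np.median(z[st]),z[st].mean(),st.sum(),'front',np.percentile(z[fr],[2,98]).round(1),fr.sum(), 'base',np.median(z[(a<-118)&(a>-128)&(b>126)&(b<150)&(z>5)&(z<20)]))
E
```

```text
top0 L blocktop med 55.39456938770118 55.56947792006853 56.399091611384364 19 scale 85.06423801017011 84.94196915614165 35 front [48.4 56.6] 19 base 12.38839333470092
top0 R blocktop med 48.45087400724626 48.27645873439586 49.458134195439484 14 scale 85.63198704760964 85.56614394304931 34 front [47.4 51.9] 13 base 12.253431567617291
side0 L blocktop med 54.654900404864264 53.91544703730681 55.75686768404279 45 scale 84.41891158631641 84.17034281139266 45 front [48.5 56.3] 31 base 12.483514468391768
side0 R blocktop med 47.35184108010064 47.34357986328 48.181772371069634 16 scale 83.98822438308056 84.0748595403108 25 front [38.6 49.2] 19 base 12.433704453865428
```

>>> apply_moves(
  travel=[
    [0,0,0.001],
    [0,0,0.002],
    [0,0,0.003],
    [0,0,0.003],
  ],
  delta_rot=[
    [0,0,0],
    [0,0,0],
    [0,0,0],
    [0,0,0],
  ],
  gripper=[0,0,0,0],
)

```text
time: 5.22
position: [0.6122, -0.0343, 0.0677]
tcp_rot: [[-0.609, 0.793, -0.001], [0.793, 0.609, 0.001], [0.001, 0.0, -1.0]]
force: [-3.1, 2.7, 4.8]
width: 0.0001
finger_force: 2.4
```

```bash
python3 - <<'E'
from h import *
s,X,W=look(LP);look(LP)
E
```

```text
5.225 [ 0.6122 -0.0343  0.0677] [-3.14  2.67  4.82] tipz [0.0822 0.0822 0.0823 0.0825 0.0826 0.0829] 1041
L n 81 slope -0.041 z@.17 0.0569 end z 0.0564
R n 117 slope -0.0275 z@.17 0.0619 end z 0.0623
5.275 [ 0.6122 -0.0342  0.0677] [-1.83  2.45  5.06] tipz [0.0821 0.0821 0.0822 0.0823 0.0825 0.0825] 1039
L n 82 slope -0.0355 z@.17 0.0576 end z 0.0561
R n 116 slope -0.0192 z@.17 0.0624 end z 0.0625
```

>>> apply_moves(
  travel=[
    [0,0,0.001],
    [0,0,0.002],
    [0,0,0.002],
  ],
  delta_rot=[
    [0,0,0],
    [0,0,0],
    [0,0,0],
  ],
  gripper=[0,0,0],
)

```text
time: 5.7
position: [0.612, -0.0339, 0.0658]
tcp_rot: [[-0.609, 0.793, -0.001], [0.793, 0.609, 0.001], [0.002, 0.0, -1.0]]
force: [-3.3, 3.2, 5.6]
width: 0.0007
finger_force: 3.0
```

```bash
python3 - <<'E'
from h import *
s,X,W=look(LP);look(LP);look(LP)
cv2.imwrite('pics/p3.png',np.hstack([cv2.resize(s['image'][225:275,225:275],(600,600),interpolation=2)])[:,:,::-1])
E
```

```text
5.7 [ 0.612  -0.0339  0.0658] [-3.35  3.2   5.61] tipz [0.082  0.082  0.0822 0.0824 0.0824 0.0825] 1032
L n 79 slope -0.0172 z@.17 0.0558 end z 0.0535
R n 113 slope -0.0208 z@.17 0.0622 end z 0.0615
5.75 [ 0.612  -0.0339  0.0658] [-2.78  3.68  5.83] tipz [0.082  0.0824 0.0825 0.0827 0.0827 0.0827] 1047
L n 79 slope -0.0293 z@.17 0.0553 end z 0.053
R n 113 slope -0.0204 z@.17 0.0622 end z 0.0626
5.8 [ 0.612  -0.0339  0.0658] [-3.48  3.33  6.65] tipz [0.082  0.0821 0.0822 0.0823 0.0824 0.0826] 1042
L n 79 slope -0.0122 z@.17 0.0564 end z 0.0536
R n 113 slope -0.0153 z@.17 0.0624 end z 0.0623
```

View pics/p3.png

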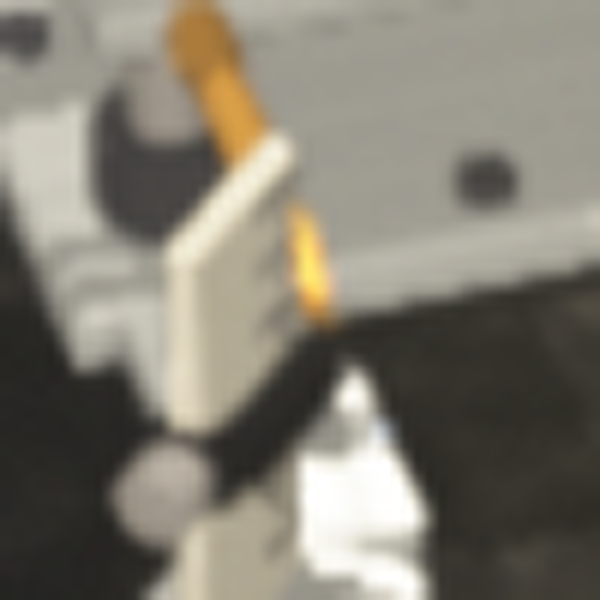

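The pointer end is at crop (322,320), about 5 px lower than at rest and touching the inner end of the block. I'll measure this at sub-pixel level.

```bash
cat >> h.py <<'E'
def brass(im):
    im=im.astype(float);return np.clip((im[...,0]-im[...,2]-25)/70,0,1)
def shiftpx(s,k):
    # vertical shift of the pointer's end against the rest picture, by template matching in scaled-up brass maps
    s0=pickle.load(open('side0.pkl','rb'))
    x0,x1,y0,y1={'L':(249,256,243,249),'R':(301,313,174,184)}[k]
    u=8;A=cv2.resize(brass(s0['image']).astype(np.float32),None,fx=u,fy=u,interpolation=2);B=cv2.resize(brass(s['image']).astype(np.float32),None,fx=u,fy=u,interpolation=2)
    t=A[y0*u:y1*u,x0*u:x1*u];q=B[(y0-3)*u:(y1+14)*u,(x0-3)*u:(x1+3)*u]
    r=cv2.matchTemplate(q,t,cv2.TM_SQDIFF_NORMED);_,_,p,_=cv2.minMaxLoc(r)
    dx,dy=p[0]/u-3,p[1]/u-3
    c,n=np.cos(YAW),np.sin(YAW);R=np.array([[c,-n],[n,c]]);d=R@(np.array([-1,1 if k=='L' else -1])/2**.5)
    th=np.arange(0,.2,.002);P=proj(s,[[*(PIV+d*(.17*np.cos(a)+.011*np.sin(a))),.05+.011*np.cos(a)-.17*np.sin(a)] for a in th])-proj(s,[*(PIV+d*.17),.061])
    a=np.interp(dy,P[:,1],th);print(k,'shift',dx,dy,'score',r.min().round(3),'theta',a.round(4),'drop',(.17*np.sin(a)+.011*(1-np.cos(a))).round(5),'pred dx',np.interp(dy,P[:,1],P[:,0]).round(2))
E
python3 - <<'E'
from h import *
s0=pickle.load(open('side0.pkl','rb'));s=snap('side')
np.set_printoptions(linewidth=150,precision=2,suppress=True)
print(brass(s0['image'])[241:250,247:256]);print(brass(s['image'])[246:256,247:256])
shiftpx(s,'L');shiftpx(s,'R')
E
```

```text
[[0.   0.06 1.   1.   1.   0.1  0.   0.   0.  ]
 [0.   0.06 0.96 1.   1.   0.26 0.   0.   0.  ]
 [0.   0.09 0.91 1.   1.   0.46 0.   0.   0.  ]
 [0.03 0.04 0.53 1.   1.   0.79 0.   0.   0.  ]
 [0.   0.   0.31 1.   1.   0.99 0.04 0.   0.  ]
 [0.   0.   0.03 0.7  1.   0.66 0.03 0.   0.  ]
 [0.   0.   0.   0.04 0.29 0.14 0.   0.   0.  ]
 [0.01 0.   0.   0.   0.   0.   0.   0.   0.  ]
 [0.01 0.   0.   0.   0.   0.   0.   0.   0.  ]]
[[0.   0.03 0.86 1.   1.   0.26 0.   0.   0.  ]
 [0.   0.04 0.8  1.   1.   0.41 0.   0.   0.  ]
 [0.03 0.04 0.63 1.   1.   0.7  0.   0.   0.  ]
 [0.04 0.03 0.24 1.   1.   0.8  0.   0.   0.  ]
 [0.03 0.   0.16 1.   1.   0.66 0.01 0.   0.  ]
 [0.   0.   0.   0.34 0.76 0.56 0.03 0.   0.  ]
 [0.   0.   0.   0.   0.   0.13 0.   0.   0.  ]
 [0.03 0.   0.   0.   0.   0.   0.   0.   0.  ]
 [0.03 0.   0.   0.   0.   0.   0.   0.   0.  ]
 [0.   0.   0.   0.   0.   0.   0.   0.   0.  ]]
L shift 0.0 4.5 score 0.017 theta 0.054 drop 0.00919 pred dx 0.14
R shift 0.375 0.125 score 0.007 theta 0.0017 drop 0.00029 pred dx 0.0
```

>>> apply_moves(
  travel=[
    [0,0,0.0008],
    [0,0,0.0008],
    [0,0,0.0008],
  ],
  delta_rot=[
    [0,0,0],
    [0,0,0],
    [0,0,0],
  ],
  gripper=[0,0,0],
)

```text
time: 6.28
position: [0.6119, -0.0338, 0.0651]
tcp_rot: [[-0.609, 0.793, -0.001], [0.793, 0.609, 0.001], [0.002, 0.0, -1.0]]
force: [-3.5, 3.2, 5.8]
width: 0.0002
finger_force: 3.2
```

```bash
python3 - <<'E'
from h import *
for i in range(3): s,X,W=look(LP)
shiftpx(s,'L')
E
```

```text
6.275 [ 0.6119 -0.0338  0.0651] [-3.54  3.23  5.79] tipz [0.0821 0.0822 0.0823 0.0823 0.0824 0.0827] 1033
L n 74 slope -0.0119 z@.17 0.0554 end z 0.0526
R n 114 slope -0.0109 z@.17 0.0624 end z 0.0624
6.325 [ 0.6119 -0.0338  0.0651] [-3.73  2.3   6.66] tipz [0.082  0.082  0.0821 0.0822 0.0822 0.0825] 1037
L n 74 slope -0.0089 z@.17 0.0556 end z 0.052
R n 113 slope -0.0248 z@.17 0.0622 end z 0.063
6.375 [ 0.6119 -0.0339  0.0651] [-4.35  4.46  6.35] tipz [0.082  0.0821 0.0822 0.0822 0.0823 0.0823] 1042
L n 71 slope -0.0208 z@.17 0.0549 end z 0.0521
R n 113 slope -0.0213 z@.17 0.0621 end z 0.0626
L shift 0.0 4.5 score 0.01 theta 0.054 drop 0.00919 pred dx 0.14
```

```bash
cat >> h.py <<'E'
def tilt(s):
    # robust plane through the white plate top; slopes along both arms
    X=cloud(s);p=X[...,0]*-1/2**.5;A=p+X[...,1]/2**.5;B=p-X[...,1]/2**.5
    g=s['image'].min(2);m=(A>-.01)&(A<.1)&(B>-.01)&(B<.1)&(g>130)&(X[...,2]>.035)&(X[...,2]<.073)
    a,b,z=A[m],B[m],X[...,2][m];k=np.ones(len(a),bool);w=np.array([0,0,.066])
    for i in range(15):
        M=np.c_[a,b,np.ones(len(a))];w=np.linalg.lstsq(M[k],z[k],rcond=None)[0];r=z-M@w;k=abs(r)<(.004 if i<6 else .002)
    return -w[0],-w[1],w[2],k.sum()
E
python3 - <<'E'
from h import *
for f in('side0','top0'):print(f,np.round(tilt(pickle.load(open(f+'.pkl','rb'))),4))
for f in('side','side','top'):print(f,np.round(tilt(snap(f)),4))
E
```

```text
side0 [-1.200e-03  1.000e-03  6.620e-02  1.187e+03]
top0 [ 2.000e-04 -1.000e-04  6.660e-02  1.459e+03]
side [ 7.07e-02 -2.30e-03  6.58e-02  8.02e+02]
side [ 7.09e-02 -8.00e-04  6.60e-02  7.99e+02]
top [4.25e-02 7.00e-04 6.64e-02 5.13e+02]
```

```bash
cat >> h.py <<'E'
def bins(s,k):
    X=cloud(s);p=X[...,0]*-1/2**.5;A=p+X[...,1]/2**.5;B=p-X[...,1]/2**.5
    if k=='R':A,B=B,A
    g=s['image'].min(2);m=(B>.02)&(B<.098)&(X[...,2]>.035)&(X[...,2]<.073)&(g>130)
    for a0 in np.arange(-.01,.1,.01):
        q=m&(A>a0)&(A<a0+.01);print('%.3f:%.4f(%d)'%(a0+.005,np.median(X[...,2][q]),q.sum()),end=' ')
    print()
E
python3 - <<'E'
from h import *
bins(pickle.load(open('side0.pkl','rb')),'L');bins(snap('side'),'L');bins(pickle.load(open('top0.pkl','rb')),'L');bins(snap('top'),'L')
E
```

```text
-0.005:0.0660(89) 0.005:0.0662(91) 0.015:0.0667(64) 0.025:0.0708(95) 0.035:0.0713(100) 0.045:0.0717(104) 0.055:0.0716(109) 0.065:0.0711(113) 0.075:0.0668(116) 0.085:0.0664(139) 0.095:0.0662(158) 
-0.005:0.0663(58) 0.005:0.0659(73) 0.015:0.0654(65) 0.025:0.0689(80) 0.035:0.0687(106) 0.045:0.0679(116) 0.055:0.0674(111) 0.065:0.0668(126) 0.075:0.0614(122) 0.085:0.0599(145) 0.095:0.0592(165) 
-0.005:0.0666(138) 0.005:0.0665(144) 0.015:0.0668(159) 0.025:0.0685(130) 0.035:0.0708(133) 0.045:0.0712(126) 0.055:0.0710(125) 0.065:0.0709(131) 0.075:0.0680(130) 0.085:0.0665(176) 0.095:0.0667(183) 
-0.005:0.0671(141) 0.005:0.0660(134) 0.015:0.0656(168) 0.025:0.0652(53) 0.035:nan(0) 0.045:nan(0) 0.055:nan(0) 0.065:nan(0) 0.075:nan(0) 0.085:nan(0) 0.095:nan(0)
  return _methods._mean(a, axis=axis, dtype=dtype,
  ret = ret.dtype.type(ret / rcount)
```

The plate plane gives a tilt of 0.072 rad, a tip drop of about 12.2 mm. The block hides the tip here, so the pixel shift reads low. I'll back off slightly to 0.063 rad.

>>> apply_moves(
  travel=[
    [0,0,-0.0008],
    [0,0,-0.0008],
    [0,0,-0.0008],
  ],
  delta_rot=[
    [0,0,0],
    [0,0,0],
    [0,0,0],
  ],
  gripper=[0,0,0],
)

```text
time: 7.05
position: [0.612, -0.034, 0.0659]
tcp_rot: [[-0.609, 0.793, -0.001], [0.793, 0.609, 0.001], [0.002, 0.0, -1.0]]
force: [-2.8, 3.6, 5.3]
width: 0.0002
finger_force: 3.0
```

```bash
python3 - <<'E'
from h import *
for i in range(4):s=snap('side');print(np.round(tilt(s),4))
bins(s,'L');print(robot.get_obs()['position'],robot.get_obs()['force'])
E
```

```text
[ 6.27e-02 -1.00e-03  6.60e-02  7.79e+02]
[ 6.43e-02 -1.80e-03  6.60e-02  8.13e+02]
[ 6.17e-02 -1.30e-03  6.59e-02  7.98e+02]
[ 6.27e-02 -1.60e-03  6.60e-02  8.07e+02]
-0.005:0.0662(56) 0.005:0.0658(71) 0.015:0.0657(63) 0.025:0.0690(86) 0.035:0.0693(99) 0.045:0.0687(109) 0.055:0.0679(120) 0.065:0.0669(132) 0.075:0.0619(112) 0.085:0.0607(144) 0.095:0.0601(160) 
[ 0.61198864 -0.03392887  0.06584283] [-3.55626701  2.5318031   5.23258724]
```

>>> apply_moves(
  travel=[
    [0,0,0],
    [0,0,0],
    [0,0,0],
    [0,0,0],
    [0,0,0],
  ],
  delta_rot=[
    [0,0,0],
    [0,0,0],
    [0,0,0],
    [0,0,0],
    [0,0,0],
  ],
  gripper=[0,0,0,0,0],
)

```text
time: 7.88
position: [0.612, -0.034, 0.0658]
tcp_rot: [[-0.609, 0.793, -0.001], [0.793, 0.609, 0.001], [0.002, 0.0, -1.0]]
force: [-2.8, 2.6, 6.2]
width: 0.0007
finger_force: 3.0
```

>>> apply_moves(
  travel=[
    [0,0,0],
    [0,0,0],
    [0,0,-0.002],
    [0,0,-0.005],
    [0,0,-0.012],
  ],
  delta_rot=[
    [0,0,0],
    [0,0,0],
    [0,0,0],
    [0,0,0],
    [0,0,0],
  ],
  gripper=[0,0,0,0,0],
)

```text
time: 8.5
position: [0.613, -0.0368, 0.0774]
tcp_rot: [[-0.608, 0.794, 0.001], [0.794, 0.608, -0.002], [-0.002, -0.001, -1.0]]
force: [0.7, -0.3, 0.7]
width: 0.0007
finger_force: 0.0
```

>>> apply_moves(
  travel=[
    [0,0,-0.03],
    [0,0,-0.06],
    [0,0,-0.09],
    [0,0,-0.1],
    [0,0,-0.1],
  ],
  delta_rot=[
    [0,0,0],
    [0,0,0],
    [0,0,0],
    [0,0,0],
    [0,0,0],
  ],
  gripper=[0,0,0,0,0],
)

```text
time: 9.12
position: [0.6128, -0.0361, 0.1777]
tcp_rot: [[-0.608, 0.794, 0.001], [0.794, 0.608, -0.001], [-0.001, 0.0, -1.0]]
force: [0.0, -0.2, -0.9]
width: 0.0005
finger_force: 0.0
```

```bash
python3 - <<'E'
from h import *
s=snap('side');print(np.round(tilt(s),4))
plan([*RP,.12],-52.3);plan([*RP,.12],-7.3-45+180)
T=pickle.load(open('top0.pkl','rb'));c,n=np.cos(YAW),np.sin(YAW);r=np.array([[c,n],[-n,c]])
for S in(T,pickle.load(open('side0.pkl','rb'))):
    X=cloud(S);W=X[...,:2]@r+PIV;d=W-RP;z=X[...,2]
    u=d@[.6115,-.7912];v=d@[.7912,.6115]
    for lo,hi in((.06,.13),(.13,.4)):
        m=(abs(u)<.11)&(abs(v)<.055)&(z>lo)&(z<hi)&(np.hypot(d[...,0],d[...,1])>.0)
        print(lo,m.sum(),'far>60mm',((np.abs(u)>.05)&m).sum(),z[m].max() if m.any() else 0)
E
```

```text
[-1.000e-03  4.000e-04  6.610e-02  1.156e+03]
t 9.175 pos [ 0.6122 -0.036   0.1768] F [ 0.67  0.56 -0.09] w 0.0006
travel [-0.0913 -0.0883  0.0569] rot [-6.000e-02  6.000e-02  8.973e+01]
t 9.175 pos [ 0.6122 -0.036   0.1768] F [ 0.67  0.56 -0.09] w 0.0006
travel [-0.0913 -0.0883  0.0569] rot [-6.000e-02 -6.000e-02 -9.027e+01]
0.06 2046 far>60mm 925 0.07789047626111513
0.13 0 far>60mm 0 0
0.06 1458 far>60mm 779 0.08148031277286108
0.13 0 far>60mm 0 0
```

>>> apply_moves(
  travel=[
    [-0.01,-0.01,0],
    [-0.02,-0.02,0],
    [-0.03,-0.03,0],
    [-0.04,-0.04,0],
    [-0.05,-0.05,0],
  ],
  delta_rot=[
    [0,0,10],
    [0,0,20],
    [0,0,30],
    [0,0,40],
    [0,0,50],
  ],
  gripper=[0,0,0,0,0],
)

```text
time: 9.8
position: [0.6022, -0.106, 0.1758]
tcp_rot: [[0.223, 0.975, -0.003], [0.975, -0.223, -0.0], [-0.001, -0.003, -1.0]]
force: [0.4, -0.9, 0.9]
width: 0.0002
finger_force: 0.0
```

```bash
python3 -c "
from h import *
plan([*RP,.12],-52.3)"
```

```text
t 9.8 pos [ 0.6022 -0.106   0.1758] F [ 0.41 -0.91  0.91] w 0.0002
travel [-0.0558  0.0081  0.0558] rot [-0.16  0.11 39.43]
```

>>> apply_moves(
  travel=[
    [-0.015,0.002,0],
    [-0.03,0.004,0],
    [-0.045,0.006,0.01],
    [-0.056,0.008,0.03],
    [-0.056,0.008,0.056],
  ],
  delta_rot=[
    [0,0,10],
    [0,0,20],
    [0,0,30],
    [0,0,39.4],
    [0,0,39.4],
  ],
  gripper=[0,0,0,0,0],
)

```text
time: 10.42
position: [0.5981, -0.1635, 0.1199]
tcp_rot: [[0.789, 0.614, -0.002], [0.614, -0.789, -0.002], [-0.002, 0.0, -1.0]]
force: [-1.1, 1.0, 0.5]
width: 0.0001
finger_force: 0.0
```

>>> apply_moves(
  travel=[
    [0,0,0],
    [0,0,0],
    [0,0,0],
  ],
  delta_rot=[
    [0,0,0],
    [0,0,0],
    [0,0,0],
  ],
  gripper=[0,0,0],
)

```text
time: 10.8
position: [0.5996, -0.1616, 0.1226]
tcp_rot: [[0.787, 0.617, 0.002], [0.617, -0.787, -0.0], [0.001, 0.001, -1.0]]
force: [-0.0, -0.8, -0.5]
width: 0.0006
finger_force: 0.0
```

```bash
python3 -c "
from h import *
plan([*RP,.076],-52.3);look(RP)"
```

```text
t 10.8 pos [ 0.5996 -0.1616  0.1226] F [-0.01 -0.8  -0.48] w 0.0006
travel [-0.0021 -0.0009  0.0466] rot [ 0.08 -0.08  0.39]
10.8 [ 0.5996 -0.1616  0.1226] [-0.01 -0.8  -0.48] tipz [0.1245 0.1249 0.1257 0.1258 0.1259 0.126 ] 342
L n 89 slope -0.0194 z@.17 0.0634 end z 0.063
R n 112 slope -0.0115 z@.17 0.0625 end z 0.0624
```

>>> apply_moves(
  travel=[
    [-0.002,-0.001,0.015],
    [-0.002,-0.001,0.03],
    [-0.002,-0.001,0.04],
    [-0.002,-0.001,0.045],
    [-0.002,-0.001,0.046],
  ],
  delta_rot=[
    [0,0,0],
    [0,0,0],
    [0,0,0],
    [0,0,0],
    [0,0,0],
  ],
  gripper=[0,0,0,0,0],
)

```text
time: 11.48
position: [0.5966, -0.162, 0.0752]
tcp_rot: [[0.787, 0.617, -0.001], [0.617, -0.787, 0.0], [-0.0, -0.001, -1.0]]
force: [0.3, -0.4, 0.5]
width: 0.0007
finger_force: 0.0
```

>>> apply_moves(
  travel=[
    [0,0,0.002],
    [0,0,0.004],
    [0,0,0.006],
    [0,0,0.008],
    [0,0,0.008],
  ],
  delta_rot=[
    [0,0,0],
    [0,0,0],
    [0,0,0],
    [0,0,0],
    [0,0,0],
  ],
  gripper=[0,0,0,0,0],
)

```text
time: 12.1
position: [0.5963, -0.1628, 0.0679]
tcp_rot: [[0.788, 0.616, -0.001], [0.616, -0.788, -0.001], [-0.001, 0.0, -1.0]]
force: [-2.2, -0.7, 4.5]
width: 0.001
finger_force: 2.3
```

```bash
python3 -c "
from h import *
s,_,_=look(RP);print(np.round(tilt(s),4));s=snap('side');print(np.round(tilt(s),4));bins(pickle.load(open('side0.pkl','rb')),'R');bins(s,'R');shiftpx(s,'R')"
```

```text
12.1 [ 0.5963 -0.1628  0.0679] [-2.19 -0.66  4.48] tipz [0.0821 0.0821 0.0823 0.0824 0.0825 0.0827] 308
L n 91 slope -0.0315 z@.17 0.063 end z 0.0636
R n 111 slope -0.0703 z@.17 0.0545 end z 0.0545
[-1.900e-03  4.380e-02  6.620e-02  1.111e+03]
[1.00e-04 4.33e-02 6.62e-02 1.10e+03]
-0.005:0.0661(94) 0.005:0.0662(93) 0.015:0.0665(127) 0.025:0.0675(111) 0.035:0.0713(124) 0.045:0.0713(117) 0.055:0.0713(110) 0.065:0.0711(117) 0.075:0.0673(101) 0.085:0.0662(117) 0.095:0.0661(125) 
-0.005:0.0662(131) 0.005:0.0660(84) 0.015:0.0656(116) 0.025:0.0661(98) 0.035:0.0695(118) 0.045:0.0694(125) 0.055:0.0692(115) 0.065:0.0684(116) 0.075:0.0641(89) 0.085:0.0627(100) 0.095:0.0620(124) 
R shift 0.25 3.125 score 0.021 theta 0.043 drop 0.00732 pred dx -0.04
```

>>> apply_moves(
  travel=[
    [0,0,0.0015],
    [0,0,0.003],
    [0,0,0.004],
    [0,0,0.005],
    [0,0,0.005],
  ],
  delta_rot=[
    [0,0,0],
    [0,0,0],
    [0,0,0],
    [0,0,0],
    [0,0,0],
  ],
  gripper=[0,0,0,0,0],
)

```text
time: 12.82
position: [0.5957, -0.1634, 0.0631]
tcp_rot: [[0.788, 0.616, -0.002], [0.616, -0.788, -0.002], [-0.002, 0.0, -1.0]]
force: [-4.2, -1.8, 7.4]
width: 0.0002
finger_force: 3.8
```

```bash
python3 -c "
from h import *
s,_,_=look(RP);print(np.round(tilt(s),4));s=snap('side');print(np.round(tilt(s),4));shiftpx(s,'R')
cv2.imwrite('pics/p4.png',cv2.resize(s['image'][165:205,285:325],(600,600),interpolation=2)[:,:,::-1])"
```

```text
12.825 [ 0.5957 -0.1634  0.0631] [-4.22 -1.79  7.41] tipz [0.0822 0.0824 0.0826 0.0827 0.083  0.083 ] 312
L n 95 slope -0.0266 z@.17 0.0632 end z 0.0628
R n 108 slope -0.1207 z@.17 0.0455 end z 0.0464
[2.000e-04 9.650e-02 6.610e-02 1.102e+03]
[2.000e-04 9.530e-02 6.610e-02 1.111e+03]
R shift -0.25 6.625 score 0.047 theta 0.0912 drop 0.01552 pred dx -0.26
```

View pics/p4.png

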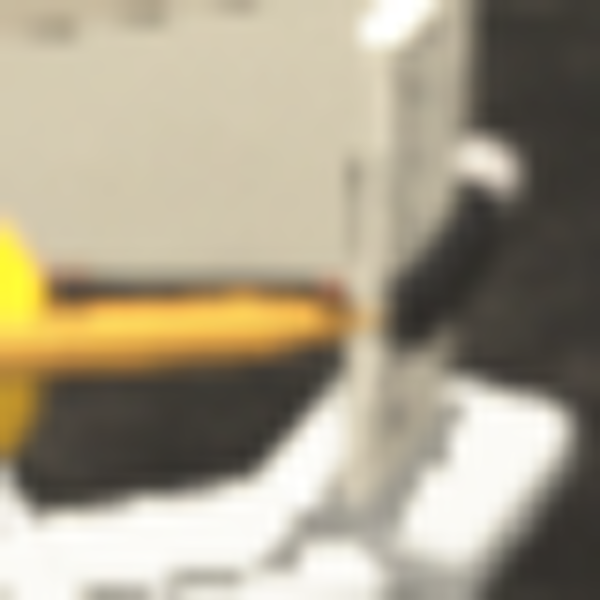

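The right pointer tip is at crop (380,322), about row 186.5, at the inner end of the block, whose end-face centre is about row 186.5. Tilt is 0.096 rad against a target of about 0.104, so a small push is left.

>>> apply_moves(
  travel=[
    [0,0,0.0006],
    [0,0,0.0006],
    [0,0,0.0006],
  ],
  delta_rot=[
    [0,0,0],
    [0,0,0],
    [0,0,0],
  ],
  gripper=[0,0,0],
)

```text
time: 13.3
position: [0.5956, -0.1635, 0.0626]
tcp_rot: [[0.788, 0.616, -0.002], [0.616, -0.788, -0.002], [-0.002, 0.0, -1.0]]
force: [-5.1, -2.6, 7.1]
width: 0.0003
finger_force: 3.9
```

```bash
python3 -c "
from h import *
for i in range(3):
    s,_,_=look(RP);print(np.round(tilt(s),4))
"
```

```text
13.3 [ 0.5956 -0.1635  0.0626] [-5.09 -2.58  7.08] tipz [0.082  0.0823 0.0824 0.0825 0.0827 0.0827] 313
L n 96 slope -0.0201 z@.17 0.0633 end z 0.0636
R n 105 slope -0.1261 z@.17 0.0448 end z 0.0452
[1.400e-03 1.010e-01 6.620e-02 1.111e+03]
13.35 [ 0.5956 -0.1635  0.0626] [-4.44 -2.88  6.81] tipz [0.082  0.082  0.082  0.0821 0.0821 0.0822] 314
L n 97 slope -0.0252 z@.17 0.0632 end z 0.0632
R n 106 slope -0.1327 z@.17 0.0445 end z 0.0454
[0.000e+00 1.009e-01 6.610e-02 1.105e+03]
13.4 [ 0.5956 -0.1635  0.0626] [-4.23 -2.46  7.76] tipz [0.0821 0.0821 0.0825 0.0828 0.0828 0.0829] 307
L n 96 slope -0.0297 z@.17 0.0627 end z 0.0625
R n 106 slope -0.1239 z@.17 0.0448 end z 0.0455
[-7.000e-04  1.020e-01  6.610e-02  1.106e+03]
```

>>> apply_moves(
  travel=[
    [0,0,0.0002],
    [0,0,0.0002],
    [0,0,0.0002],
    [0,0,0.0002],
    [0,0,0.0002],
  ],
  delta_rot=[
    [0,0,0],
    [0,0,0],
    [0,0,0],
    [0,0,0],
    [0,0,0],
  ],
  gripper=[0,0,0,0,0],
)

```text
time: 14.08
position: [0.5956, -0.1635, 0.0624]
tcp_rot: [[0.788, 0.616, -0.002], [0.616, -0.788, -0.002], [-0.003, 0.0, -1.0]]
force: [-4.2, -2.6, 7.8]
width: 0.0006
finger_force: 4.0
```

>>> apply_moves(
  travel=[
    [0,0,0],
    [0,0,0],
    [0,0,0],
    [0,0,0],
    [0,0,0],
  ],
  delta_rot=[
    [0,0,0],
    [0,0,0],
    [0,0,0],
    [0,0,0],
    [0,0,0],
  ],
  gripper=[0,0,0,0,0],
)

```text
time: 14.7
position: [0.5956, -0.1635, 0.0624]
tcp_rot: [[0.788, 0.616, -0.002], [0.616, -0.788, -0.002], [-0.003, 0.0, -1.0]]
force: [-4.7, -2.5, 7.3]
width: 0.0003
finger_force: 4.0
```

>>> apply_moves(
  travel=[
    [0,0,-0.002],
    [0,0,-0.005],
    [0,0,-0.009],
    [0,0,-0.015],
    [0,0,-0.025],
  ],
  delta_rot=[
    [0,0,0],
    [0,0,0],
    [0,0,0],
    [0,0,0],
    [0,0,0],
  ],
  gripper=[0,0,0,0,0],
)

```text
time: 15.32
position: [0.5968, -0.161, 0.0867]
tcp_rot: [[0.787, 0.617, -0.0], [0.617, -0.787, 0.001], [0.0, -0.001, -1.0]]
force: [0.1, -0.8, 0.3]
width: 0.0003
finger_force: 0.0
```

>>> apply_moves(
  travel=[
    [0,0,-0.03],
    [0,0,-0.06],
    [0,0,-0.09],
    [0,0,-0.09],
    [0,0,-0.09],
  ],
  delta_rot=[
    [0,0,0],
    [0,0,0],
    [0,0,0],
    [0,0,0],
    [0,0,0],
  ],
  gripper=[0,0,0,0,0],
)

```text
time: 15.95
position: [0.5961, -0.1616, 0.176]
tcp_rot: [[0.787, 0.617, -0.001], [0.617, -0.787, 0.001], [-0.001, -0.001, -1.0]]
force: [-0.2, -0.9, -0.4]
width: 0.0001
finger_force: 0.0
```

```bash
python3 -c "
from h import *
s=snap('side');print(np.round(tilt(s),4));s0=pickle.load(open('side0.pkl','rb'))
d=np.abs(s['image'].astype(int)-s0['image']).max(2)
print('blocks diff L',d[250:268,238:256].mean(),'R',d[178:192,308:322].mean(),'parts',d[240:285,200:300].mean(),robot.get_obs()['force'])
"
```

```text
[-7.000e-04 -8.000e-04  6.600e-02  1.157e+03]
blocks diff L 24.669753086419753 R 4.030612244897959 parts 14.584666666666667 [-1.03728239 -0.02377212 -0.04804898]
```

```bash
python3 -c "
from h import *
for s in (pickle.load(open('side0.pkl','rb')),snap('side')):
    X=cloud(s)*1000;a,b,z=X[...,0],X[...,1],X[...,2];D=s['image'].max(2)
    for y in(1,-1):
        m=(a<-121)&(a>-127)&(b*y>122)&(b*y<152)&(z>25)&(z<62);print(y,m.sum(),np.percentile(z[m],[3,50,97]).round(1))
    print((X[...,2]>4)[262:275,200:225].sum(),[np.median(b[r,c]) for r,c in((253,212),(257,284),(211,314))])
"
```

```text
1 63 [46.3 53.2 56.7]
-1 38 [38.3 45.8 49.1]
1 [np.float64(103.10590044955785), np.float64(72.1701801039731), np.float64(-83.9416448724851)]
1 62 [46.4 53.3 57.3]
-1 35 [38.2 44.9 49.3]
3 [np.float64(103.70154017237147), np.float64(71.96469038704755), np.float64(-82.14703258207726)]
```

The blocks and parts haven't moved and the plate is level, so I'm handing in.

```bash
python3 -c "
from bench import robot
print(robot.job_done())"
```

```text
the job is handed in; nothing more can be done
None
```

I pressed the left corner, then the right, to its index mark (left went about 1.5 mm past it briefly first), held each for over a second and let it spring back; the blocks and the loose parts I checked did not move, the plate is at rest, and I handed the job in at about 16 s.

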